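# Load the cell tester, refit its D-shaft knob and hold it pressed

## Robot

A 6-joint arm with a two-finger parallel gripper is mounted at the origin on the work surface. World frame = base frame: x ahead of the robot, y to its left, z up, the work surface at z = 0. Lengths are in m, angles in degrees, forces in N, time in s.
With the tool pointing down it reaches from about 0.4 to 0.925 m from the base axis. Payload 12.5 kg.
Tool frame: the origin (TCP) lies on the centre line of the jaws, within the pads' length; the fingertips stand 17 mm ahead of it and the grasp point (between the pads) lies 2 mm behind it; z points along the fingers, y is the direction in which the jaws open and shut (so a half turn about z gives the same grasp; the last joint's range is limited). The gripper opens to 95 mm and grips with 3 to 60 N. Pads are 20 mm wide; open, the fingers measure 119 mm over their backs; the gripper's body (75 mm by 180 mm) begins 59 mm behind the grasp point.
Start: joints at [64.137, 28.126, 89.318, -0, 62.55, -6.05], TCP at [0.212, 0.588, 0.232] pointing down, gripper open.
Joint ranges: [-177.58, 177.58], [-47.91, 125.51], [2.72, 160], [-65.01, 245.01], [3.68, 167.84], [-153.87, 153.87]. Speed limits (degrees/s): [127.2, 127.2, 159.86, 180, 180, 180].

## Interface

Orientations are given as [roll, pitch, yaw] about the fixed x, y, z axes, in that order (R = Rz(yaw) Ry(pitch) Rx(roll)).
In Python, from plant import ctrl gives the robot as it stands.
- The arm moves only by the tool jog_arm, never from a script. Its argument "rows" is a list of rows, each an object with "delta_rot": the turn, a rotation vector about the tool's x, y, z in rad, a list of three; "offset": the shift along the tool's x, y, z in m, a list of three; "grip": the closure, from -1 (fully open) to 1 (shut), so that 0 is half open. In form: [{"delta_rot": [wx, wy, wz], "offset": [dx, dy, dz], "grip": grip}, ...]. A call has 1 to 20 rows; each row is the pose to reach, as a shift and turn from the pose commanded when the call began, along the tool's axes at that moment; what a row does not reach only later rows make up. A row lasts 1/8 s, in which the tool goes at most 62.5 mm and 10.7 degrees, less where a joint would pass 70% of its speed; a pose out of reach is approached as far as the arm can. A call with a gripper value outside its range is refused whole. The fingers move at their own pace and stop on an object; "force" is the grip in N (left out, the last holds). Time passes only in rows, so rows that repeat a pose let the fingers close. It gives the time, the measured TCP pose, the force and the opening at its end, in the units of the state.
- ctrl.get_state(): the state, without advancing time (a new reading comes with each control period).
- ctrl.grab_frame(name): name is "scene" or "top" or "wrist"; returns a dict with "img" (400x640x3 uint8, red, green, blue), "vfov" (degrees; the focal length in pixels is half the picture's height over the tangent of half this angle, whatever the lens; pixels are square), "cx", "cy" (the principal point, pixels), "k1" (the pictures are not rectified: a ray, as slopes to the right and down, at radius r is drawn at 1 + k1 r^2 times it, then the intrinsics apply), "T" (4x4, takes a point from camera to world coordinates). Camera axes: x right, y down, z forward; pixel columns grow to the right and rows downward; lengths in m; the calibration is good to about 2 mm. A picture is of the moment at which its call begins. There is no depth.
- ctrl.sign_off(): hands the job in, once; it reports no verdict.
Trained networks look in a picture, given as the dict that the camera call returned (one of the last four; its "shot" number tells which), for a name from the list of things; names that differ only in an ending like _2 or _b are one class to them, and where a whole thing is asked for, a point or a joint stands for the part that bears it (a point fixed in the world has none). Each returns a list of dicts, best first, with "conf" (0 to 1); they miss things now and then, are a little off and sometimes report something else, mostly with a low value. They report only what shows in the picture. A call takes as long as a camera call. They do not tell look-alikes from the thing itself.
- ctrl.cut_out(name, picture): "region" (400x640 bool, what is visible of it) and "at" ([row, column] in pixels, amid what is visible of it).
- ctrl.place_of(name, picture): "at" ([row, column] in pixels: a listed point, or the origin of a listed thing).
The state is a dict: "clock": time; "joint_positions": joint angles; "joint_vel": joint speeds; "joint_efforts": joint torques, N m; "eef_pos": TCP position; "ee_rot": TCP orientation; "contact_force": force on the tool from outside, world axes, zero at the start; "ft_torque": the same for the moment, N m; "grip_width": opening from 0.0 (shut) to 1.0 (fully open).
Only numpy, scipy, OpenCV 4.12 (cv2) and the standard library are available. Lean on these libraries where they do the work, as an engineer would, in place of code of your own. Each camera call takes 0.05 s, during which the arm holds its last target. There are 200 camera calls.

## Task

Get the cell tester going: set the green reference cell upright in bay one (one dot) and let it go, then the blue cell in bay two (two dots), both right down on the floor of their bays. After that refit the loose black control knob: turn it so that its D-shaped bore matches the flat of the bare shaft, push it fully home and keep pressing, so that the sprung shaft stays pushed in, and finish like that, still holding the knob down. Leave the other things on the bench where they are.

Things in the scene. Friction and masses are not known exactly. Their poses are not given: they have to be found in the camera images.
- tester: battery-cell tester, dark grey, fixed, 170 (x) x 300 (y) x 66 mm high. Origin: centre of its underside; x away from the operator, z up. Its flat top panel (66 mm above the bench) has three round bays at x -10 and y +110, +50, -10 mm, marked by one, two, three white dots on their -x side, and a bare upright shaft at x -10, y -95 mm. A display housing, 26 mm high, stands on the panel at x 49 to 83 mm.
- bay1 (a point): centre of the floor of bay one (one dot). A round blind hole 28.5 mm across and 32 mm deep: floor 34 mm above the bench, mouth level with the panel. Axes as the tester's.
- bay2 (a point): centre of the floor of bay two (two dots), 60 mm from bay one; same hole, same axes.
- shaft_tip (a point): centre of the top end of the bare shaft: bright steel, upright, 10 mm diameter, 22 mm out of the panel, with one darker flat along its length, 1.5 mm from the axis (6.5 mm across). Top edge chamfered 1 mm. x points out through the flat, z up. The shaft turns stiffly (0.08 N m) to any angle; this point turns and sinks with it.
- encoder_press (a joint): how far the shaft is pushed in against its return spring, m: 0 = out, 0.004 = fully in. The spring starts at 2.5 N and reaches 6.5 N at 4 mm; it comes back out when let go.
- knob: loose black control knob with a grey cap and white pointer line, standing bore-down on the bench: 30 mm high, 40 mm diameter over its upper 14 mm (39 mm below), aluminium, about 110 g. Origin: centre of its underside, z up its axis; x points along the pointer line, which lies on the same side as the flat of its D-shaped bore.
- knob_bore (a point): centre of the roof of the knob's bore, 16 mm above its underside; axes as the knob's. The bore is 11.6 mm in diameter with its flat 2.3 mm from the axis, 16 mm deep, with a 1 mm lead-in; it slips on only with the flats facing the same way (within 15 degrees it goes on freely). Fully home, the shaft's tip meets this roof and the knob's underside is 6 mm above the panel (2 mm with the shaft fully pushed in).
- pointer (a point): outer end of the white pointer line on the knob's top: 19 mm from its axis along its x, 30 mm above its underside.
- reference_cell: loose cylindrical battery cell with a green sleeve, standing upright on the bench: 26 mm diameter, 65 mm tall with its 2 mm top button, about 90 g, foot bevelled. Origin: centre of its underside, z up.
- test_cell: loose cylindrical battery cell with a blue sleeve, upright, same size as the green one. Origin: centre of its underside, z up.
- spent_cell: bystander: same cell with a grey sleeve, standing upright on the bench. Origin: centre of its underside.
- small_knob: bystander: small grey plastic knob, 25 mm diameter, 17 mm high. Origin: centre of its underside.
- multimeter: bystander: yellow and black multimeter lying face up, 168 x 80 x 45 mm. Origin: centre of its underside, x along its length.
- screwdriver: bystander: screwdriver with a red handle, 190 mm long, lying along its x axis.
- parts_drawer: bystander: clear plastic small-parts drawer, 135 x 60 x 40 mm, with components in it. Origin: centre of its underside.
- calipers: bystander: steel calipers with a black slide lying flat, 190 mm long along x, 14 mm high. Origin: centre of its underside.
There are look-alikes about, which are no part of the job. Of the things that look like the test_cell, take the one that is farthest to the robot's right at the start.

How it is judged:
By the outcome, as a careful person would: the job done as asked, in the order asked, and still so for the second after the job is handed in, while the arm keeps its last pose, push and grip.
It also fails if it takes over 72 s, if anything falls off the work surface, if the arm or the gripper's body presses on something with over 40 N, if the wrist force passes 120 N, or if a joint passes its speed limit or range.

## Working session

There is one attempt and no reset: what is moved stays moved. The work goes in short steps, Python scripts to look and compute and a tool call to move; the robot and the scene stay as the last step left them, time stands still between calls to the robot, and variables do not carry over. Pictures are saved under pics/ and viewed, about 8 in all and at most 12, crops included, and the job is handed in when it is done.

Besides the shell and the picture viewer there is one more tool, called after "Call:" as a command line: name --argument value ..., lists and objects as JSON in quotes. jog_arm: Moves the arm, as the interface text tells. Its arguments: {"type":"object","properties":{"rows":{"type":"array"},"force":{"type":"number"}},"required":["rows"]}

```bash
mkdir -p pics; ls; cat > h.py <<'E'
import numpy as np, cv2, json
from scipy.spatial.transform import Rotation as R
from plant import ctrl
def intr(p):
    f=200/np.tan(np.radians(p['vfov'])/2)
    return f,p['cx'],p['cy'],p['k1']
def ray(p,at):
    f,cx,cy,k=intr(p); d=np.array([(at[1]-cx)/f,(at[0]-cy)/f]); u=d.copy()
    for _ in range(30): u=d/(1+k*(u@u))
    T=np.array(p['T']); return T[:3,3],T[:3,:3]@np.array([u[0],u[1],1.])
def atz(p,at,z):
    o,d=ray(p,at); return o+d*(z-o[2])/d[2]
def tri(obs):
    A=np.zeros((3,3));b=np.zeros(3)
    for p,at in obs:
        o,d=ray(p,at); d=d/np.linalg.norm(d); M=np.eye(3)-np.outer(d,d); A+=M;b+=M@o
    x=np.linalg.solve(A,b)
    res=[np.linalg.norm(np.cross(x-ray(p,a)[0],ray(p,a)[1]/np.linalg.norm(ray(p,a)[1]))) for p,a in obs]
    return x,res
def proj(p,X):
    f,cx,cy,k=intr(p);T=np.array(p['T']);c=T[:3,:3].T@(np.array(X)-T[:3,3]);u=c[:2]/c[2];u=u*(1+k*(u@u))
    return np.array([u[1]*f+cy,u[0]*f+cx])
def save(p,n): cv2.imwrite('pics/'+n,cv2.cvtColor(p['img'],cv2.COLOR_RGB2BGR))
def tool(X):  # world point -> tool frame offset from measured TCP
    s=ctrl.get_state(); r=R.from_euler('xyz',s['ee_rot'],degrees=True)
    return r.inv().apply(np.array(X)-np.array(s['eef_pos']))
E
python3 - <<'E'
from h import *
S=ctrl.grab_frame('scene');T=ctrl.grab_frame('top');W=ctrl.grab_frame('wrist')
im=np.vstack([S['img'],T['img']])
cv2.imwrite('pics/a.png',cv2.cvtColor(cv2.resize(S['img'],(640,400)),cv2.COLOR_RGB2BGR));save(T,'b.png')
print(ctrl.get_state())
for p in(S,T,W): print(np.round(p['T'],3).tolist(),p['vfov'],p['k1'])
for n in ['tester','bay1','bay2','shaft_tip','knob','knob_bore','pointer','reference_cell','test_cell','spent_cell','small_knob']:
    for nm,p in(('S',S),('T',T),('W',W)):
        print(n,nm,[(np.round(q['at']).astype(int).tolist(),round(q['conf'],2)) for q in ctrl.place_of(n,p)][:4])
E
```

```text
pics
{'clock': 0.15, 'joint_positions': array([ 6.41353463e+01,  2.81570923e+01,  8.93407624e+01, -7.82774714e-04,
        6.25496627e+01, -6.04918498e+00]), 'joint_vel': array([-0.09569256, -0.17546532, -0.07026976,  0.06185093, -0.00310575,
        0.03279223]), 'joint_efforts': array([ 1.53962825e-03, -6.12900496e+01, -2.58278453e+01,  6.92295330e-02,
        4.73537366e-02, -1.20719951e-04]), 'eef_pos': array([0.21177163, 0.58786628, 0.23119453]), 'ee_rot': array([-1.79952674e+02, -4.31701579e-03,  1.60184891e+02]), 'contact_force': array([-0.33381727, -0.39215001,  0.11536412]), 'ft_torque': array([0.04823486, 0.03862939, 0.00557267]), 'grip_width': 0.9966509477781206}
[[-0.539, 0.662, -0.521, 1.018], [0.842, 0.432, -0.322, 0.293], [0.012, -0.612, -0.791, 0.811], [0.0, 0.0, 0.0, 1.0]] 56.13887557251944 -0.0040357693295451184
[[-0.007, -0.987, 0.161, 0.322], [-1.0, 0.009, 0.014, -0.002], [-0.015, -0.161, -0.987, 1.329], [0.0, 0.0, 0.0, 1.0]] 49.207432272300245 -0.11799241153149694
[[0.339, 0.898, 0.28, 0.131], [0.941, -0.323, -0.102, 0.617], [-0.001, 0.298, -0.954, 0.383], [0.0, 
[... 565 characters left out ...]
 365], 0.65)]
knob_bore T [([231, 313], 0.42), ([156, 288], 0.31)]
knob_bore W []
pointer S [([190, 366], 0.58)]
pointer T [([222, 306], 0.67)]
pointer W []
reference_cell S [([143, 253], 0.61), ([222, 316], 0.57)]
reference_cell T [([152, 246], 0.54), ([220, 431], 0.46)]
reference_cell W []
test_cell S [([184, 225], 0.78), ([202, 234], 0.77), ([182, 280], 0.76), ([184, 255], 0.63)]
test_cell T [([192, 378], 0.58), ([165, 416], 0.55), ([158, 390], 0.44), ([183, 390], 0.43)]
test_cell W []
spent_cell S [([156, 210], 0.52), ([191, 366], 0.32)]
spent_cell T [([188, 456], 0.54)]
spent_cell W []
small_knob S [([230, 224], 0.42)]
small_knob T [([141, 442], 0.4), ([149, 244], 0.25)]
small_knob W []
```

View pics/a.png

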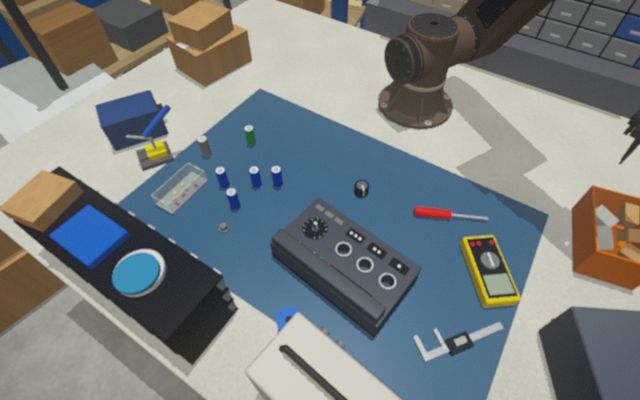

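View pics/b.png

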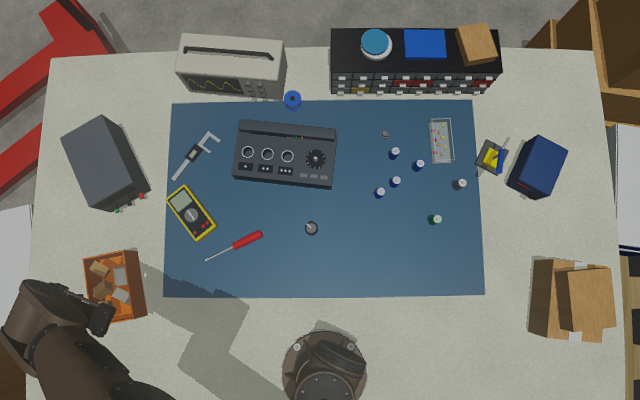

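The scene picture shows the tester near (265,345) with bays at (248,343), (263,365), (281,387) and the shaft dial at (228,315). The knob is at (187,361), the green cell at (135,250), and the blue cells at (178,221), (197,232), (177,255), (176,277). In the top picture the blue cells are at (152,395), (165,419), (181,396), (191,380), green is at (218,436), and grey is at (184,460). The robot's right is image right there, so the target is (165,419).

```bash
python3 - <<'E'
from h import *
S=ctrl.grab_frame('scene');T=ctrl.grab_frame('top')
def show(n):
    a=[q for q in ctrl.place_of(n,S) if q['conf']>.3];b=[q for q in ctrl.place_of(n,T) if q['conf']>.2]
    for q in a:
        for r in b:
            x,res=tri([(S,q['at']),(T,r['at'])])
            if max(res)<.008: print(n,np.round(q['at']),np.round(r['at']),np.round(x,4),np.round(res,4))
for n in ['tester','knob','knob_bore','pointer','reference_cell','test_cell','spent_cell','bay1','shaft_tip','small_knob']: show(n)
for n in ['test_cell','reference_cell']:
    for q in ctrl.cut_out(n,T): print(n,'T cut',np.round(q['at']),q['conf'].round(2),np.round(atz(T,q['at'],.04),3))
    for q in ctrl.cut_out(n,S): print(n,'S cut',np.round(q['at']),q['conf'].round(2),np.round(atz(S,q['at'],.0325),3))
c=np.hstack([cv2.resize(T['img'][130:240,350:490],(448,352),interpolation=cv2.INTER_CUBIC),cv2.resize(T['img'][110:198,225:337],(448,352),interpolation=cv2.INTER_CUBIC)])
c=cv2.resize(c,(800,314));cv2.imwrite('pics/c.png',c[...,::-1])
E
```

```text
knob [193. 358.] [229. 314.] [ 0.4273  0.0261 -0.017 ] [0.001 0.001]
knob_bore [186. 365.] [229. 311.] [0.4221 0.0374 0.0206] [0.0033 0.0033]
pointer [191. 364.] [233. 310.] [ 0.4162  0.037  -0.0117] [0.0011 0.0011]
pointer [191. 364.] [223. 303.] [0.4446 0.0534 0.0293] [0.005 0.005]
reference_cell [143. 251.] [222. 430.] [ 0.4484 -0.3329  0.0025] [0.0055 0.0055]
test_cell [184. 279.] [194. 379.] [ 0.5308 -0.1752 -0.0033] [0.002 0.002]
test_cell [185. 224.] [169. 415.] [ 0.6136 -0.2949 -0.0058] [0.0044 0.0044]
spent_cell [157. 209.] [183. 456.] [ 0.562  -0.4149 -0.0044] [0.0069 0.0069]
bay1 [270. 363.] [156. 268.] [0.6486 0.1624 0.0373] [0.0029 0.0029]
small_knob [232. 224.] [132. 385.] [ 0.7308 -0.1986 -0.0078] [0.0027 0.0027]Traceback (most recent call last):
  File "<stdin>", line 11, in <module>
AttributeError: 'float' object has no attribute 'round'
```

Call:
jog_arm --rows '[{"delta_rot": [0, 0, 1.326], "offset": [-0.514, -0.281, -0.02], "grip": 0.05}, {"delta_rot": [0, 0, 1.326], "offset": [-0.514, -0.281, -0.02], "grip": 0.05}, {"delta_rot": [0, 0, 1.326], "offset": [-0.514, -0.281, -0.02], "grip": 0.05}, {"delta_rot": [0, 0, 1.326], "offset": [-0.514, -0.281, -0.02], "grip": 0.05}, {"delta_rot": [0, 0, 1.326], "offset": [-0.514, -0.281, -0.02], "grip": 0.05}, {"delta_rot": [0, 0, 1.326], "offset": [-0.514, -0.281, -0.02], "grip": 0.05}, {"delta_rot": [0, 0, 1.326], "offset": [-0.514, -0.281, -0.02], "grip": 0.05}, {"delta_rot": [0, 0, 1.326], "offset": [-0.514, -0.281, -0.02], "grip": 0.05}, {"delta_rot": [0, 0, 1.326], "offset": [-0.514, -0.281, -0.02], "grip": 0.05}, {"delta_rot": [0, 0, 1.326], "offset": [-0.514, -0.281, -0.02], "grip": 0.05}, {"delta_rot": [0, 0, 1.326], "offset": [-0.514, -0.281, -0.02], "grip": 0.05}, {"delta_rot": [0, 0, 1.326], "offset": [-0.514, -0.281, -0.02], "grip": 0.05}, {"delta_rot": [0, 0, 1.326], "offset": [-0.514, -0.281, -0.02], "grip": 0.05}]'

```text
clock: 4.58
eef_pos: [0.5993, 0.1508, 0.2519]
ee_rot: [-180.0, -0.0, 84.3]
contact_force: [-0.1, -0.0, -0.0]
grip_width: 0.475
```

```bash
python3 - <<'E'
from h import *
import pickle
W=ctrl.grab_frame('wrist');T=ctrl.grab_frame('top')
pickle.dump(W,open('w1.pkl','wb'))
for n in ['bay1','shaft_tip','pointer','knob_bore','tester']:
    print(n,[(np.round(q['at'],1).tolist(),round(q['conf'],2),np.round(atz(W,q['at'],{'bay1':.034,'shaft_tip':.088,'pointer':.03,'knob_bore':.016,'tester':0}[n]),4).tolist()) for q in ctrl.place_of(n,W)])
save(W,'d.png')
c=np.hstack([cv2.resize(T['img'][130:240,350:490],(448,352),interpolation=cv2.INTER_CUBIC)])
cv2.imwrite('pics/c.png',c[...,::-1])
E
```

```text
bay1 [([123.5, 360.2], 0.92, [0.6551, 0.2218, 0.034]), ([164.8, 352.6], 0.88, [0.6418, 0.1695, 0.034])]
shaft_tip [([286.6, 354.8], 0.6, [0.6291, 0.0178, 0.088])]
pointer [([256.6, 227.0], 0.98, [0.4448, 0.0489, 0.03])]
knob_bore [([261.0, 220.3], 0.77, [0.4266, 0.0353, 0.016])]
tester [([196.9, 358.7], 0.84, [0.651, 0.1138, 0.0])]
```

View pics/d.png

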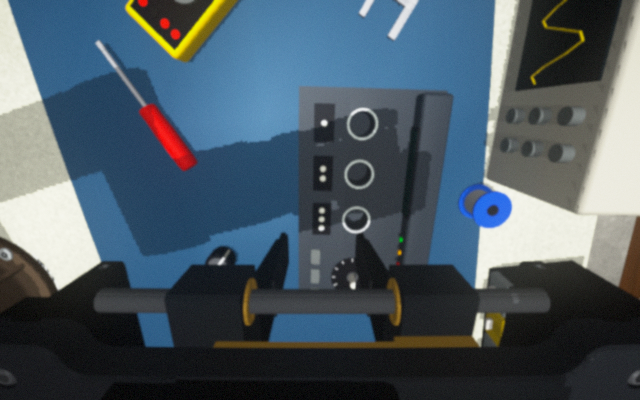

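View pics/c.png

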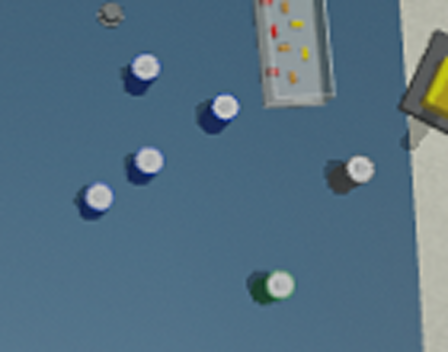

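The wrist picture shows bay rings at about (124,362), (174,359), (219,356), with one, two, three dots on their left (operator) side, and the knob at (258,222). The crop shows four blue cells, and the rightmost at crop (106,224), left of the drawer, is the test cell.

```bash
cat >> h.py <<'E'
def rings(W,seeds,z=.066,lo=150,R=22):
    g=cv2.cvtColor(W['img'],cv2.COLOR_RGB2GRAY);out=[]
    for (r,c) in seeds:
        r,c=int(r),int(c);sub=g[r-R:r+R,c-R:c+R]>lo
        n,l,st,_=cv2.connectedComponentsWithStats(sub.astype(np.uint8),connectivity=8)
        k=1+np.argmax(st[1:,4]);ys,xs=np.nonzero(l==k)
        P=np.array([atz(W,(a+r-R,b+c-R),z)[:2] for a,b in zip(ys,xs)])
        A=np.c_[2*P,np.ones(len(P))];s=np.linalg.lstsq(A,(P**2).sum(1),rcond=None)[0]
        out.append((s[:2],np.sqrt(s[2]+s[:2]@s[:2]),len(P)))
    return out
E
python3 - <<'E'
from h import *
import pickle
W=pickle.load(open('w1.pkl','rb'))
for z in(.060,.066,.072):
    o=rings(W,[(124,362),(174,359),(219,356)],z)
    P=[q[0] for q in o];print(z,[(np.round(q[0],4).tolist(),round(q[1],4),q[2]) for q in o],'yaw',np.degrees(np.arctan2(-(P[0]-P[1])[0],(P[0]-P[1])[1])),np.linalg.norm(P[0]-P[1]),np.linalg.norm(P[2]-P[1]))
E
```

```text
0.06 [([0.6539, 0.2224], np.float64(0.0172), 202), ([0.6464, 0.1616], np.float64(0.0171), 127), ([0.6387, 0.1009], np.float64(0.017), 141)] yaw -7.0540365935216744 0.06123668104621516 0.06118263811328875
0.066 [([0.6531, 0.2226], np.float64(0.0169), 202), ([0.6457, 0.1629], np.float64(0.0168), 127), ([0.6381, 0.1032], np.float64(0.0167), 141)] yaw -7.054036593521291 0.060169264600287924 0.06011616368959971
0.072 [([0.6522, 0.2228], np.float64(0.0166), 202), ([0.645, 0.1642], np.float64(0.0165), 127), ([0.6376, 0.1056], np.float64(0.0164), 141)] yaw -7.054036593521251 0.05910184815436221 0.059049689265913266
```

Call:
jog_arm --rows '[{"delta_rot": [0, 0, 0.023], "offset": [-0.523, -0.098, 0.052], "grip": 0.05}, {"delta_rot": [0, 0, 0.023], "offset": [-0.523, -0.098, 0.052], "grip": 0.05}, {"delta_rot": [0, 0, 0.023], "offset": [-0.523, -0.098, 0.052], "grip": 0.05}, {"delta_rot": [0, 0, 0.023], "offset": [-0.523, -0.098, 0.052], "grip": 0.05}, {"delta_rot": [0, 0, 0.023], "offset": [-0.523, -0.098, 0.052], "grip": 0.05}, {"delta_rot": [0, 0, 0.023], "offset": [-0.523, -0.098, 0.052], "grip": 0.05}, {"delta_rot": [0, 0, 0.023], "offset": [-0.523, -0.098, 0.052], "grip": 0.05}, {"delta_rot": [0, 0, 0.023], "offset": [-0.523, -0.098, 0.052], "grip": 0.05}, {"delta_rot": [0, 0, 0.023], "offset": [-0.523, -0.098, 0.052], "grip": 0.05}, {"delta_rot": [0, 0, 0.023], "offset": [-0.523, -0.098, 0.052], "grip": 0.05}, {"delta_rot": [0, 0, 0.023], "offset": [-0.523, -0.098, 0.052], "grip": 0.05}, {"delta_rot": [0, 0, 0.023], "offset": [-0.523, -0.098, 0.052], "grip": 0.05}]'

```text
clock: 6.42
eef_pos: [0.4504, -0.36, 0.1998]
ee_rot: [180.0, -0.0, 83.0]
contact_force: [0.2, 0.0, -0.5]
grip_width: 0.475
```

```bash
python3 - <<'E'
from h import *
import pickle
W=ctrl.grab_frame('wrist');pickle.dump(W,open('w2.pkl','wb'))
print(ctrl.get_state()['eef_pos'],ctrl.get_state()['ee_rot'])
for n in ['reference_cell','test_cell']:
    for q in ctrl.cut_out(n,W): 
        ys,xs=np.nonzero(q['region']);print(n,'cut',q['conf'],ys.min(),ys.max(),xs.min(),xs.max())
    for q in ctrl.place_of(n,W): print(n,q['at'],q['conf'],atz(W,q['at'],0).round(4))
save(W,'e.png')
E
```

```text
[ 0.45040513 -0.36001808  0.19986012] [1.79984846e+02 2.37681124e-03 8.29770669e+01]
reference_cell cut 0.64 157 189 305 327
reference_cell [165.3, 319.3] 0.65 [ 0.4495 -0.3345  0.    ]
test_cell cut 0.95 103 129 438 487
test_cell cut 0.78 15 58 473 532
test_cell cut 0.77 27 66 395 438
test_cell cut 0.71 0 24 362 393
test_cell [58.5, 402.0] 0.87 [ 0.5593 -0.2234  0.    ]
test_cell [44.1, 481.8] 0.86 [ 0.6508 -0.2187  0.    ]
test_cell [114.8, 447.3] 0.81 [ 0.6116 -0.292   0.    ]
test_cell [11.4, 371.9] 0.74 [ 0.5283 -0.172   0.    ]
```

View pics/e.png

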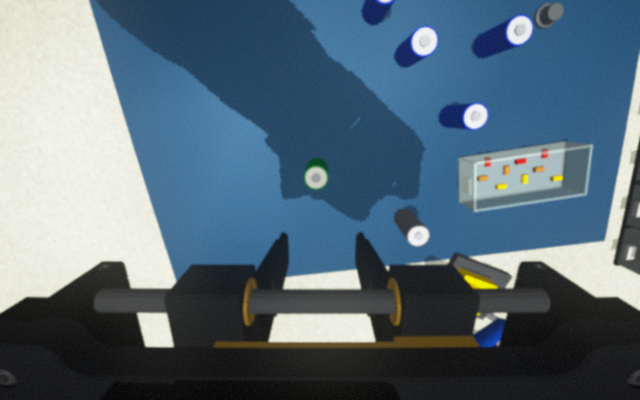

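The green top disc is at (177,316), the target blue at (116,476), and the grey cell at (236,418). The drawer, at (470–590,145–210), is close to the blue cell.

```bash
cat >> h.py <<'E'
def disc(W,seed,z=.063,R=16):
    h=cv2.cvtColor(W['img'],cv2.COLOR_RGB2HSV).astype(int);r,c=int(seed[0]),int(seed[1])
    m=((h[...,1]<70)&(h[...,2]>90)).astype(np.uint8);m[:max(r-R,0)]=0;m[r+R:]=0;m[:,:max(c-R,0)]=0;m[:,c+R:]=0
    k=max(cv2.findContours(m,cv2.RETR_EXTERNAL,cv2.CHAIN_APPROX_NONE)[0],key=cv2.contourArea)
    (x,y),rr=cv2.minEnclosingCircle(k); P=np.array([atz(W,(b,a),z)[:2] for a,b in k[:,0]])
    (X,Y),RR=cv2.minEnclosingCircle(P.astype(np.float32)); return np.round([y,x,rr],1).tolist(),np.round([X,Y,RR],4).tolist()
E
python3 - <<'E'
from h import *
import pickle
W=pickle.load(open('w2.pkl','rb'))
for z in(.0,.063):
  print(z,disc(W,(177,316),z),disc(W,(116,476),z),disc(W,(236,418),z))
g=disc(W,(177,316))
print(tool([g[1][0],g[1][1],.054]))
E
```

```text
0.0 ([177.3, 315.6, 11.0], [0.4426, -0.3496, 0.0144]) ([115.9, 475.3, 12.5], [0.6458, -0.2975, 0.0143]) ([235.0, 417.5, 11.9], [0.5729, -0.4472, 0.017])
0.063 ([177.3, 315.6, 11.0], [0.4457, -0.3364, 0.0119]) ([115.9, 475.3, 12.5], [0.6125, -0.2936, 0.0117]) ([235.0, 417.5, 11.9], [0.5526, -0.4165, 0.014])
[ 0.02339578 -0.00745289  0.14573512]
```

Call:
jog_arm --force 20 --rows '[{"delta_rot": [0, 0, 0], "offset": [0.0235, -0.0065, 0.05], "grip": 0.05}, {"delta_rot": [0, 0, 0], "offset": [0.0235, -0.0065, 0.09], "grip": 0.05}, {"delta_rot": [0, 0, 0], "offset": [0.0235, -0.0065, 0.12], "grip": 0.05}, {"delta_rot": [0, 0, 0], "offset": [0.0235, -0.0065, 0.1455], "grip": 0.05}, {"delta_rot": [0, 0, 0], "offset": [0.0235, -0.0065, 0.1455], "grip": 0.05}, {"delta_rot": [0, 0, 0], "offset": [0.0235, -0.0065, 0.1455], "grip": 1}, {"delta_rot": [0, 0, 0], "offset": [0.0235, -0.0065, 0.1455], "grip": 1}, {"delta_rot": [0, 0, 0], "offset": [0.0235, -0.0065, 0.1455], "grip": 1}, {"delta_rot": [0, 0, 0], "offset": [0.0235, -0.0065, 0.1455], "grip": 1}, {"delta_rot": [0, 0, 0], "offset": [0.0235, -0.0065, 0.1455], "grip": 1}]'

```text
clock: 7.92
eef_pos: [0.4468, -0.3372, 0.0551]
ee_rot: [179.9, 0.1, 82.9]
contact_force: [-0.2, 0.5, 7.7]
grip_width: 0.272
```

Call:
jog_arm --rows '[{"delta_rot": [0, 0, 0], "offset": [0, 0, -0.06], "grip": 1}, {"delta_rot": [0, 0, 0], "offset": [0, 0, -0.115], "grip": 1}, {"delta_rot": [0, 0, 0], "offset": [0.581, 0.1355, -0.115], "grip": 1}, {"delta_rot": [0, 0, 0], "offset": [0.581, 0.1355, -0.115], "grip": 1}, {"delta_rot": [0, 0, 0], "offset": [0.581, 0.1355, -0.115], "grip": 1}, {"delta_rot": [0, 0, 0], "offset": [0.581, 0.1355, -0.115], "grip": 1}, {"delta_rot": [0, 0, 0], "offset": [0.581, 0.1355, -0.115], "grip": 1}, {"delta_rot": [0, 0, 0], "offset": [0.581, 0.1355, -0.115], "grip": 1}, {"delta_rot": [0, 0, 0], "offset": [0.581, 0.1355, -0.115], "grip": 1}, {"delta_rot": [0, 0, 0], "offset": [0.581, 0.1355, -0.115], "grip": 1}, {"delta_rot": [0, 0, 0], "offset": [0.581, 0.1355, -0.115], "grip": 1}, {"delta_rot": [0, 0, 0], "offset": [0.581, 0.1355, -0.115], "grip": 1}, {"delta_rot": [0, 0, 0], "offset": [0.581, 0.1355, -0.115], "grip": 1}, {"delta_rot": [0, 0, 0], "offset": [0.581, 0.1355, -0.115], "grip": 1}]'

```text
clock: 9.68
eef_pos: [0.6523, 0.2223, 0.1691]
ee_rot: [-180.0, 0.0, 82.9]
contact_force: [-1.0, -0.0, -0.7]
grip_width: 0.27
```

```bash
python3 - <<'E'
from h import *
import pickle
W=ctrl.grab_frame('wrist');T=ctrl.grab_frame('top');S=ctrl.grab_frame('scene')
s=ctrl.get_state();print(s['eef_pos'],s['ee_rot'],s['grip_width'])
pickle.dump((W,T,S),open('w3.pkl','wb'))
for n in ['reference_cell']:
  for p in (W,T,S):
    for q in ctrl.place_of(n,p): print(q['at'],round(q['conf'],2),atz(p,q['at'],s['eef_pos'][2]-.055).round(4))
c=cv2.resize(W['img'][100:300,160:480],(640,400))
d=cv2.resize(S['img'][200:325,290:490],(640,400))
cv2.imwrite('pics/f.png',cv2.resize(np.vstack([c,d]),(480,600))[...,::-1])
E
```

```text
[0.65262267 0.2216876  0.169423  ] [1.79998854e+02 4.60516275e-04 8.28180701e+01] 0.2694596698591584
[227.7, 322.1] 0.98 [0.6516 0.2218 0.1144]
[44.2, 134.7] 0.55 [0.5429 0.369  0.1144]
[154.7, 287.3] 0.62 [0.6306 0.0985 0.1144]
[189.5, 366.8] 0.53 [0.5001 0.0789 0.1144]
```

View pics/f.png

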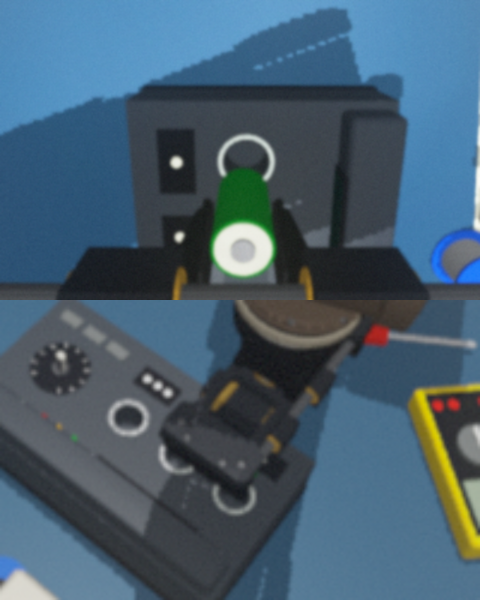

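The wrist crop shows the green cell held upright, lid at about (267,322), with the bay-one ring (one dot) behind it at (208,324).

```bash
python3 - <<'E'
from h import *
import pickle
from scipy.optimize import least_squares
W,T,S=pickle.load(open('w3.pkl','rb'))
print('lid',disc(W,(267,322),.169+.008,24))
g=cv2.cvtColor(W['img'],cv2.COLOR_RGB2GRAY);h=cv2.cvtColor(W['img'],cv2.COLOR_RGB2HSV)
m=(g>135)&(h[...,1]<60);m[:185]=0;m[228:]=0;m[:,:295]=0;m[:,352:]=0
ys,xs=np.nonzero(m);P=np.array([atz(W,(a,b),.066)[:2] for a,b in zip(ys,xs)])
f=least_squares(lambda v:np.hypot(*(P-v).T)-.0168,[.653,.222],loss='soft_l1',f_scale=.001);print('ring',f.x,len(P),np.median(abs(f.fun)))
# foot: green region edges
gm=(h[...,0]>45)&(h[...,0]<80)&(h[...,1]>120);gm[:,:290]=0;gm[:,355:]=0
for r in (216,220,224,228,232,240): 
    x=np.nonzero(gm[r])[0]; print(r,x.min() if len(x) else None,x.max() if len(x) else None)
print('top row',np.nonzero(gm.any(1))[0].min())
for X in [(.6523,.2220,.114)]:
    import itertools
    c=np.array([proj(W,(X[0]+.013*np.cos(t),X[1]+.013*np.sin(t),X[2])) for t in np.linspace(0,6.28,60)]);print('pred foot rows',c[:,0].min(),c[:,0].max(),'cols',c[:,1].min(),c[:,1].max())
    c=np.array([proj(W,(X[0]+.013*np.cos(t),X[1]+.013*np.sin(t),.177)) for t in np.linspace(0,6.28,60)]);print('pred lid rows',c[:,0].min(),c[:,0].max(),'cols',c[:,1].min(),c[:,1].max())
print(proj(W,[.6525,.2218,.169]))
E
```

```text
lid ([265.5, 321.5, 19.7], [0.6513, 0.2233, 0.0118])
ring [0.65325402 0.22256346] 274 0.0008733564776775352
216 312 333
220 308 334
224 306 337
228 306 338
232 305 338
240 303 340
top row 212
pred foot rows 211.91198178029768 241.91133028342676 cols 306.7848719878354 339.11975363616295
pred lid rows 248.05916608211425 287.0425517609361 cols 301.22463794107244 345.42326913034947
[261.5076944  323.62149896]
```

Call:
jog_arm --rows '[{"delta_rot": [0, 0, 0], "offset": [0.0004, 0.0015, 0.03], "grip": 1}, {"delta_rot": [0, 0, 0], "offset": [0.0004, 0.0015, 0.044], "grip": 1}, {"delta_rot": [0, 0, 0], "offset": [0.0004, 0.0015, 0.048], "grip": 1}, {"delta_rot": [0, 0, 0], "offset": [0.0004, 0.0015, 0.051], "grip": 1}, {"delta_rot": [0, 0, 0], "offset": [0.0004, 0.0015, 0.053], "grip": 1}, {"delta_rot": [0, 0, 0], "offset": [0.0004, 0.0015, 0.053], "grip": 1}]'

```text
clock: 10.72
eef_pos: [0.6544, 0.2231, 0.1165]
ee_rot: [180.0, -0.0, 82.9]
contact_force: [0.1, -0.9, -1.1]
grip_width: 0.268
```

Call:
jog_arm --rows '[{"delta_rot": [0, 0, 0], "offset": [0, 0, 0.006], "grip": 1}, {"delta_rot": [0, 0, 0], "offset": [0, 0, 0.012], "grip": 1}, {"delta_rot": [0, 0, 0], "offset": [0, 0, 0.018], "grip": 1}, {"delta_rot": [0, 0, 0], "offset": [0, 0, 0.023], "grip": 1}, {"delta_rot": [0, 0, 0], "offset": [0, 0, 0.025], "grip": 1}, {"delta_rot": [0, 0, 0], "offset": [0, 0, 0.0265], "grip": 1}, {"delta_rot": [0, 0, 0], "offset": [0, 0, 0.0275], "grip": 1}, {"delta_rot": [0, 0, 0], "offset": [0, 0, 0.0275], "grip": 1}]'

```text
clock: 11.72
eef_pos: [0.6543, 0.223, 0.0891]
ee_rot: [180.0, -0.0, 82.9]
contact_force: [-0.9, -3.0, 4.5]
grip_width: 0.273
```

Call:
jog_arm --rows '[{"delta_rot": [0, 0, 0], "offset": [0, 0, 0], "grip": 0.05}, {"delta_rot": [0, 0, 0], "offset": [0, 0, 0], "grip": 0.05}, {"delta_rot": [0, 0, 0], "offset": [0, 0, 0], "grip": 0.05}, {"delta_rot": [0, 0, 0], "offset": [0, 0, -0.03], "grip": 0.05}, {"delta_rot": [0, 0, 0], "offset": [0, 0, -0.08], "grip": 0.05}, {"delta_rot": [0, 0, 0], "offset": [-0.09, 0.0223, -0.11], "grip": 0.05}, {"delta_rot": [0, 0, 0], "offset": [-0.09, 0.0223, -0.11], "grip": 0.05}]'

```text
clock: 12.6
eef_pos: [0.6656, 0.1294, 0.2001]
ee_rot: [179.9, -0.0, 82.9]
contact_force: [-0.2, 0.0, -0.1]
grip_width: 0.474
```

```bash
python3 - <<'E'
from h import *
import pickle
W=ctrl.grab_frame('wrist');pickle.dump(W,open('w4.pkl','wb'))
s=ctrl.get_state();print(s['eef_pos'],s['ee_rot'],s['grip_width'])
print('lid pred',proj(W,(.6535,.2226,.097)))
r,c=proj(W,(.6535,.2226,.097))
print('lid',[disc(W,(r,c),z,20) for z in(.097,.105)])
print(rings(W,[proj(W,(.6457,.1629,.066))]))
cv2.imwrite('pics/g.png',cv2.resize(W['img'][60:260,200:460],(520,400))[...,::-1])
E
```

```text
[0.66645443 0.12618505 0.20105532] [1.79820851e+02 1.14651144e-02 8.27609380e+01] 0.4750592509702024
lid pred [109.13420076 295.58227597]
lid [([108.5, 294.5, 27.6], [0.6523, 0.223, 0.0239]), ([108.5, 294.5, 27.6], [0.653, 0.2227, 0.0232])]
[(array([0.64577756, 0.16290445]), np.float64(0.016869749713679525), 217)]
```

View pics/g.png

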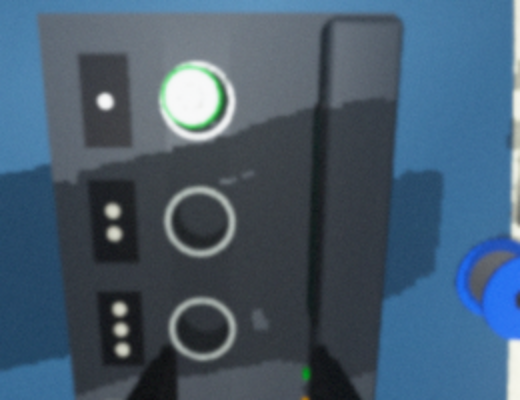

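The green cell stands in bay one (one dot), and bays two and three are empty. Now the blue cell.

Call:
jog_arm --rows '[{"delta_rot": [0, 0, 0], "offset": [-0.428, 0.001, 0.02], "grip": 0.05}, {"delta_rot": [0, 0, 0], "offset": [-0.428, 0.001, 0.02], "grip": 0.05}, {"delta_rot": [0, 0, 0], "offset": [-0.428, 0.001, 0.02], "grip": 0.05}, {"delta_rot": [0, 0, 0], "offset": [-0.428, 0.001, 0.02], "grip": 0.05}, {"delta_rot": [0, 0, 0], "offset": [-0.428, 0.001, 0.02], "grip": 0.05}, {"delta_rot": [0, 0, 0], "offset": [-0.428, 0.001, 0.02], "grip": 0.05}, {"delta_rot": [0, 0, 0], "offset": [-0.428, 0.001, 0.02], "grip": 0.05}, {"delta_rot": [0, 0, 0], "offset": [-0.428, 0.001, 0.02], "grip": 0.05}, {"delta_rot": [0, 0, 0], "offset": [-0.428, 0.001, 0.02], "grip": 0.05}, {"delta_rot": [0, 0, 0], "offset": [-0.428, 0.001, 0.02], "grip": 0.05}, {"delta_rot": [0, 0, 0], "offset": [-0.428, 0.001, 0.02], "grip": 0.05}]'

```text
clock: 14.02
eef_pos: [0.6137, -0.2926, 0.1788]
ee_rot: [180.0, -0.0, 83.0]
contact_force: [-0.6, -0.2, -0.8]
grip_width: 0.477
```

```bash
python3 - <<'E'
from h import *
W=ctrl.grab_frame('wrist')
s=ctrl.get_state();print(s['eef_pos'],s['ee_rot'],s['grip_width'])
r,c=proj(W,(.6125,-.2936,.063));print(r,c,disc(W,(r,c),.063,22))
cv2.imwrite('pics/h.png',cv2.resize(W['img'][100:320,180:500],(640,440))[...,::-1])
E
```

```text
[ 0.61366925 -0.29277189  0.17880957] [ 1.79983899e+02 -2.22231672e-03  8.29702562e+01] 0.476221858966757
205.1214721710657 321.54484249753165 ([205.0, 321.8, 11.2], [0.6129, -0.2934, 0.0117])
```

View pics/h.png

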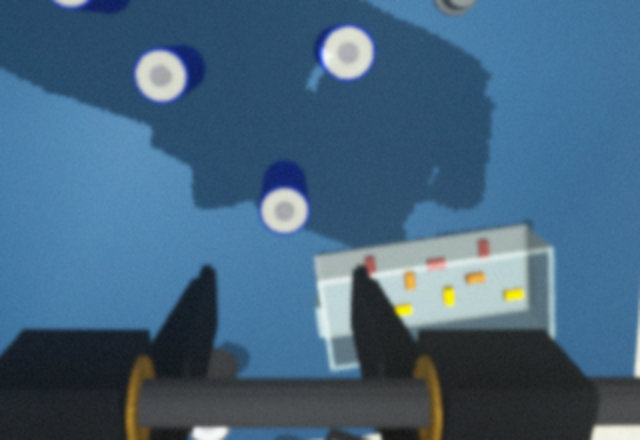

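The blue cell is at crop (211,284), centred between the fingers. The drawer's corner at (255,315) clears them.

Call:
jog_arm --force 20 --rows '[{"delta_rot": [0, 0, 0], "offset": [-0.001, 0, 0.04], "grip": 0.05}, {"delta_rot": [0, 0, 0], "offset": [-0.001, 0, 0.08], "grip": 0.05}, {"delta_rot": [0, 0, 0], "offset": [-0.001, 0, 0.11], "grip": 0.05}, {"delta_rot": [0, 0, 0], "offset": [-0.001, 0, 0.124], "grip": 0.05}, {"delta_rot": [0, 0, 0], "offset": [-0.001, 0, 0.124], "grip": 0.05}, {"delta_rot": [0, 0, 0], "offset": [-0.001, 0, 0.124], "grip": 1}, {"delta_rot": [0, 0, 0], "offset": [-0.001, 0, 0.124], "grip": 1}, {"delta_rot": [0, 0, 0], "offset": [-0.001, 0, 0.124], "grip": 1}, {"delta_rot": [0, 0, 0], "offset": [-0.001, 0, 0.124], "grip": 1}, {"delta_rot": [0, 0, 0], "offset": [-0.001, 0, 0.124], "grip": 1}]'

```text
clock: 15.32
eef_pos: [0.6136, -0.295, 0.0556]
ee_rot: [179.9, 0.0, 82.9]
contact_force: [-1.6, 0.4, 6.6]
grip_width: 0.27
```

Call:
jog_arm --rows '[{"delta_rot": [0, 0, 0], "offset": [0, 0, -0.06], "grip": 1}, {"delta_rot": [0, 0, 0], "offset": [0, 0, -0.115], "grip": 1}, {"delta_rot": [0, 0, 0], "offset": [0.4585, -0.024, -0.115], "grip": 1}, {"delta_rot": [0, 0, 0], "offset": [0.4585, -0.024, -0.115], "grip": 1}, {"delta_rot": [0, 0, 0], "offset": [0.4585, -0.024, -0.115], "grip": 1}, {"delta_rot": [0, 0, 0], "offset": [0.4585, -0.024, -0.115], "grip": 1}, {"delta_rot": [0, 0, 0], "offset": [0.4585, -0.024, -0.115], "grip": 1}, {"delta_rot": [0, 0, 0], "offset": [0.4585, -0.024, -0.115], "grip": 1}, {"delta_rot": [0, 0, 0], "offset": [0.4585, -0.024, -0.115], "grip": 1}, {"delta_rot": [0, 0, 0], "offset": [0.4585, -0.024, -0.115], "grip": 1}, {"delta_rot": [0, 0, 0], "offset": [0.4585, -0.024, -0.115], "grip": 1}, {"delta_rot": [0, 0, 0], "offset": [0.4585, -0.024, -0.115], "grip": 1}, {"delta_rot": [0, 0, 0], "offset": [0.4585, -0.024, -0.115], "grip": 1}]'

```text
clock: 16.95
eef_pos: [0.6462, 0.1615, 0.1697]
ee_rot: [-180.0, 0.0, 82.8]
contact_force: [-0.5, -0.5, -0.2]
grip_width: 0.268
```

```bash
python3 - <<'E'
from h import *
W=ctrl.grab_frame('wrist')
s=ctrl.get_state();print(s['eef_pos'],s['ee_rot'],s['grip_width'])
print('lid',disc(W,(266,322),s['eef_pos'][2]+.008,24))
print([(q['at'],atz(W,q['at'],s['eef_pos'][2]-.055).round(4)) for q in ctrl.place_of('test_cell',W)][:2])
E
```

```text
[0.64623058 0.16171547 0.16974637] [ 1.79996572e+02 -1.48089039e-04  8.27973347e+01] 0.2669141606368284
lid ([264.5, 321.5, 19.5], [0.6452, 0.1635, 0.0117])
[([224.3, 320.9], array([0.6449, 0.164 , 0.1147]))]
```

Call:
jog_arm --rows '[{"delta_rot": [0, 0, 0], "offset": [-0.001, 0.0008, 0.03], "grip": 1}, {"delta_rot": [0, 0, 0], "offset": [-0.001, 0.0008, 0.044], "grip": 1}, {"delta_rot": [0, 0, 0], "offset": [-0.001, 0.0008, 0.048], "grip": 1}, {"delta_rot": [0, 0, 0], "offset": [-0.001, 0.0008, 0.051], "grip": 1}, {"delta_rot": [0, 0, 0], "offset": [-0.001, 0.0008, 0.053], "grip": 1}, {"delta_rot": [0, 0, 0], "offset": [-0.001, 0.0008, 0.053], "grip": 1}]'

```text
clock: 17.8
eef_pos: [0.6468, 0.1622, 0.117]
ee_rot: [180.0, -0.0, 82.9]
contact_force: [0.7, -0.8, -0.9]
grip_width: 0.271
```

Call:
jog_arm --rows '[{"delta_rot": [0, 0, 0], "offset": [0, 0, 0.006], "grip": 1}, {"delta_rot": [0, 0, 0], "offset": [0, 0, 0.012], "grip": 1}, {"delta_rot": [0, 0, 0], "offset": [0, 0, 0.018], "grip": 1}, {"delta_rot": [0, 0, 0], "offset": [0, 0, 0.023], "grip": 1}, {"delta_rot": [0, 0, 0], "offset": [0, 0, 0.025], "grip": 1}, {"delta_rot": [0, 0, 0], "offset": [0, 0, 0.0265], "grip": 1}, {"delta_rot": [0, 0, 0], "offset": [0, 0, 0.0275], "grip": 1}, {"delta_rot": [0, 0, 0], "offset": [0, 0, 0.0275], "grip": 1}]'

```text
clock: 18.8
eef_pos: [0.6468, 0.1621, 0.0897]
ee_rot: [180.0, -0.0, 82.9]
contact_force: [-1.6, -0.1, 4.0]
grip_width: 0.271
```

Call:
jog_arm --rows '[{"delta_rot": [0, 0, 0], "offset": [0, 0, 0], "grip": 0.05}, {"delta_rot": [0, 0, 0], "offset": [0, 0, 0], "grip": 0.05}, {"delta_rot": [0, 0, 0], "offset": [0, 0, 0], "grip": 0.05}, {"delta_rot": [0, 0, 0], "offset": [0, 0, -0.03], "grip": 0.05}, {"delta_rot": [0, 0, 0], "offset": [0, 0, -0.07], "grip": 0.05}, {"delta_rot": [0, 0, 0], "offset": [-0.193, 0.002, -0.07], "grip": 0.05}, {"delta_rot": [0, 0, 0], "offset": [-0.193, 0.002, -0.06], "grip": -0.3}, {"delta_rot": [0, 0, 0], "offset": [-0.193, 0.002, -0.05], "grip": -0.3}, {"delta_rot": [0, 0, 0], "offset": [-0.193, 0.002, -0.05], "grip": -0.3}, {"delta_rot": [0, 0, 0], "offset": [-0.193, 0.002, -0.05], "grip": -0.3}, {"delta_rot": [0, 0, 0], "offset": [-0.193, 0.002, -0.05], "grip": -0.3}]'

```text
clock: 20.18
eef_pos: [0.6252, -0.0285, 0.1394]
ee_rot: [180.0, -0.0, 83.0]
contact_force: [0.0, 0.1, 0.7]
grip_width: 0.648
```

```bash
python3 - <<'E'
from h import *
import pickle
W=ctrl.grab_frame('wrist');S=ctrl.grab_frame('scene');pickle.dump((W,S),open('w5.pkl','wb'))
s=ctrl.get_state();print(s['eef_pos'],s['ee_rot'],s['grip_width'])
for n,z in(('shaft_tip',.088),('pointer',.03),('knob_bore',.016),('knob',0)):
    print(n,[(np.round(q['at'],1),round(q['conf'],2),atz(W,q['at'],z).round(4)) for q in ctrl.place_of(n,W)])
r,c=proj(W,(.6285,.0187,.088)).astype(int);print(r,c)
a=cv2.resize(W['img'][r-25:r+25,c-25:c+25],(400,400),interpolation=cv2.INTER_CUBIC)
b=cv2.resize(W['img'][:300,:],(400,188))
b=np.vstack([b,np.zeros((212,400,3),np.uint8)])
t,u=proj(W,(.43,.037,.015)).astype(int)
print(t,u)
cv2.imwrite('pics/i.png',np.hstack([a,b])[...,::-1])
E
```

```text
[ 0.62508626 -0.02834655  0.13936616] [ 1.79972764e+02 -8.68550264e-03  8.29969984e+01] 0.649529900033781
shaft_tip [(array([169.3, 322.1]), 0.64, array([0.6303, 0.0187, 0.088 ]))]
pointer [(array([151.5, 117.2]), 0.7, array([0.4392, 0.049 , 0.03  ])), (array([163.9, 119.8]), 0.5, array([0.4377, 0.0373, 0.03  ]))]
knob_bore [(array([164.2, 121. ]), 0.58, array([0.4283, 0.0358, 0.016 ]))]
knob [(array([161.8, 128.5]), 0.67, array([0.4253, 0.0361, 0.    ]))]
169 319
162 122
```

View pics/i.png

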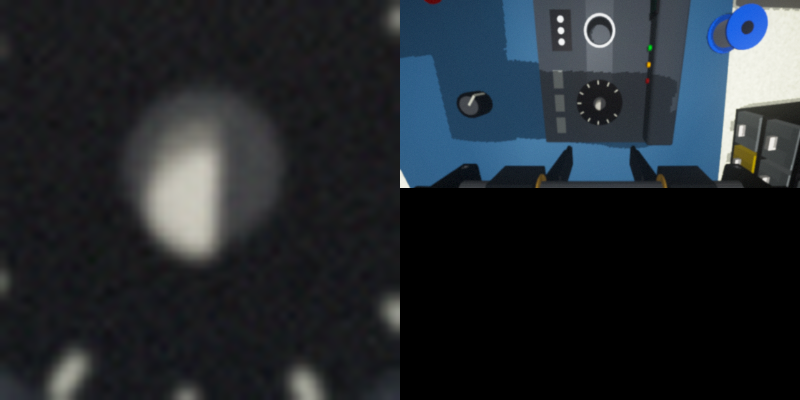

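Left: the shaft's bright D-top is centred near crop (206,203), with its flat facing image right (edge at column ~219, about vertical). Right: the knob is at about (103,75) in the small view, its pointer towards upper right.

Call:
jog_arm --rows '[{"delta_rot": [0, 0, 0], "offset": [0, -0.19, 0.01], "grip": -0.3}, {"delta_rot": [0, 0, 0], "offset": [0, -0.19, 0.01], "grip": -0.3}, {"delta_rot": [0, 0, 0], "offset": [0, -0.19, 0.01], "grip": -0.3}, {"delta_rot": [0, 0, 0], "offset": [0, -0.19, 0.01], "grip": -0.3}, {"delta_rot": [0, 0, 0], "offset": [0, -0.19, 0.01], "grip": -0.3}, {"delta_rot": [0, 0, 0], "offset": [0, -0.19, 0.01], "grip": -0.3}]'

```text
clock: 21.22
eef_pos: [0.4378, -0.0064, 0.1292]
ee_rot: [179.9, -0.0, 82.9]
contact_force: [-0.1, 0.6, -1.3]
grip_width: 0.647
```

```bash
python3 - <<'E'
from h import *
import pickle
W5,_=pickle.load(open('w5.pkl','rb'))
g=cv2.cvtColor(W5['img'],cv2.COLOR_RGB2GRAY)
pts=[]
for r in range(164,176):
    row=g[r,310:332].astype(float); t=140
    k=[i for i in range(21) if row[i]>=t>row[i+1]]; l=[i for i in range(21) if row[i]<t<=row[i+1]]
    print(r,[round(310+i+(row[i]-t)/(row[i]-row[i+1]),1) for i in k],[round(310+i+(t-row[i])/(row[i+1]-row[i]),1) for i in l])
    if k and 166<=r<=172: i=k[-1];pts.append((r,310+i+(row[i]-t)/(row[i]-row[i+1])))
P=np.array([atz(W5,p,.088)[:2] for p in pts]);v=np.linalg.svd(P-P.mean(0))[2][0]
print('flat normal deg',np.degrees(np.arctan2(v[0],-v[1]))%180-0, P.mean(0))
print('tip/base proj',proj(W5,(.6285,.0187,.088)),proj(W5,(.6285,.0187,.066)))
W=ctrl.grab_frame('wrist');pickle.dump(W,open('w6.pkl','wb'))
s=ctrl.get_state();print(s['eef_pos'],s['ee_rot'],s['grip_width'])
for n,z in(('pointer',.03),('knob_bore',.016),('knob',0)):
    print(n,[(np.round(q['at'],1),round(q['conf'],2),atz(W,q['at'],z).round(4)) for q in ctrl.place_of(n,W)])
r,c=proj(W,(.428,.037,.03)).astype(int);print(r,c)
cv2.imwrite('pics/j.png',cv2.resize(W['img'][r-40:r+40,c-40:c+40],(480,480),interpolation=cv2.INTER_CUBIC)[...,::-1])
E
```

```text
164 [np.float64(320.6)] [np.float64(314.2)]
165 [np.float64(320.7)] [np.float64(313.5)]
166 [np.float64(320.6)] [np.float64(312.9)]
167 [np.float64(320.6)] [np.float64(312.6)]
168 [np.float64(320.5)] [np.float64(312.4)]
169 [np.float64(320.4)] [np.float64(312.4)]
170 [np.float64(320.4)] [np.float64(312.5)]
171 [np.float64(320.4)] [np.float64(312.8)]
172 [np.float64(320.3)] [np.float64(313.5)]
173 [np.float64(320.1)] [np.float64(314.4)]
174 [np.float64(319.6)] [np.float64(315.8)]
175 [] []
flat normal deg 169.81275945420145 [0.62913342 0.01903859]
tip/base proj [169.55719622 319.66364799] [164.61971968 319.84587762]
[ 0.4375374  -0.00637054  0.12908352] [ 1.79951145e+02 -2.53084875e-03  8.28985262e+01] 0.6455823334306753
pointer [(array([153. , 317.3]), 0.63, array([0.4396, 0.0471, 0.03  ]))]
knob_bore [(array([165.8, 304.7]), 0.88, array([0.4256, 0.0348, 0.016 ]))]
knob [(array([162.1, 304.8]), 0.8, array([0.425 , 0.0359, 0.    ]))]
165 306
```

View pics/j.png

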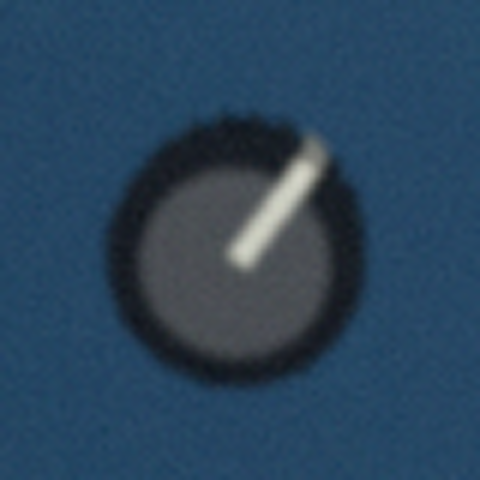

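The crop shows the knob cap centred at about (262,235), with the pointer line running from (258,240) to (145,316).

```bash
python3 - <<'E'
from h import *
import pickle
W=pickle.load(open('w6.pkl','rb'))
h=cv2.cvtColor(W['img'],cv2.COLOR_RGB2HSV).astype(int);R0,C0=125,266
sub=h[R0:R0+80,C0:C0+80]
m=((sub[...,1]<70)|(sub[...,2]<45)).astype(np.uint8)
k=max(cv2.findContours(m,cv2.RETR_EXTERNAL,cv2.CHAIN_APPROX_NONE)[0],key=cv2.contourArea)[:,0]
for z in(.023,.03):
    P=np.array([atz(W,(b+R0,a+C0),z)[:2] for a,b in k]).astype(np.float32);print('outer',cv2.minEnclosingCircle(P))
line=(sub[...,2]>115)&(sub[...,1]<80)
ys,xs=np.nonzero(line);P=np.array([atz(W,(a+R0,b+C0),.03)[:2] for a,b in zip(ys,xs)])
v=np.linalg.svd(P-P.mean(0))[2][0];print(len(P),'line ang',np.degrees(np.arctan2(v[1],v[0])),P.min(0),P.max(0))
a=atz(W,(168,306),.03);b=atz(W,(149.2,318.7),.03);print(a,b,np.degrees(np.arctan2(*(b-a)[[1,0]])))
print('cap',atz(W,(168.7,305.2),.03))
E
```

```text
outer ((0.42710080742836, 0.03499571606516838), 0.020861200988292694)
outer ((0.42764443159103394, 0.03616044670343399), 0.020299160853028297)
117 line ang -134.14148624770803 [0.42585095 0.03390287] [0.44138074 0.050586  ]
[0.42766297 0.034929   0.03      ] [0.44131578 0.05033287 0.03      ] 48.448672643031806
cap [0.42684742 0.03438079 0.03      ]
```

Call:
jog_arm --force 40 --rows '[{"delta_rot": [0, 0, 0], "offset": [0.04, -0.0145, 0.02], "grip": -0.3}, {"delta_rot": [0, 0, 0], "offset": [0.04, -0.0145, 0.05], "grip": -0.3}, {"delta_rot": [0, 0, 0], "offset": [0.04, -0.0145, 0.08], "grip": -0.3}, {"delta_rot": [0, 0, 0], "offset": [0.04, -0.0145, 0.1], "grip": -0.3}, {"delta_rot": [0, 0, 0], "offset": [0.04, -0.0145, 0.107], "grip": -0.3}, {"delta_rot": [0, 0, 0], "offset": [0.04, -0.0145, 0.107], "grip": -0.3}, {"delta_rot": [0, 0, 0], "offset": [0.04, -0.0145, 0.107], "grip": 1}, {"delta_rot": [0, 0, 0], "offset": [0.04, -0.0145, 0.107], "grip": 1}, {"delta_rot": [0, 0, 0], "offset": [0.04, -0.0145, 0.107], "grip": 1}, {"delta_rot": [0, 0, 0], "offset": [0.04, -0.0145, 0.107], "grip": 1}, {"delta_rot": [0, 0, 0], "offset": [0.04, -0.0145, 0.107], "grip": 1}]'

```text
clock: 22.8
eef_pos: [0.4272, 0.0353, 0.0226]
ee_rot: [179.9, -0.0, 82.9]
contact_force: [0.2, -0.5, 6.2]
grip_width: 0.411
```

Call:
jog_arm --rows '[{"delta_rot": [0, 0, 0], "offset": [0, 0, -0.06], "grip": 1}, {"delta_rot": [0, 0, 0.18], "offset": [0, 0, -0.12], "grip": 1}, {"delta_rot": [0, 0, 0.36], "offset": [0.0087, 0.06, -0.12], "grip": 1}, {"delta_rot": [0, 0, 0.54], "offset": [0.0087, 0.11, -0.12], "grip": 1}, {"delta_rot": [0, 0, 0.72], "offset": [0.0087, 0.16, -0.12], "grip": 1}, {"delta_rot": [0, 0, 0.9], "offset": [0.0087, 0.2018, -0.12], "grip": 1}, {"delta_rot": [0, 0, 0.995], "offset": [0.0087, 0.2018, -0.12], "grip": 1}, {"delta_rot": [0, 0, 0.995], "offset": [0.0087, 0.2018, -0.12], "grip": 1}, {"delta_rot": [0, 0, 0.995], "offset": [0.0087, 0.2018, -0.12], "grip": 1}, {"delta_rot": [0, 0, 0.995], "offset": [0.0087, 0.2018, -0.12], "grip": 1}]'

```text
clock: 24.05
eef_pos: [0.6279, 0.0191, 0.1423]
ee_rot: [-180.0, -0.0, 26.0]
contact_force: [-0.5, -0.8, -0.9]
grip_width: 0.413
```

```bash
python3 - <<'E'
from h import *
import pickle
W=ctrl.grab_frame('wrist');pickle.dump(W,open('w7.pkl','wb'))
s=ctrl.get_state();z=s['eef_pos'][2];print(s['eef_pos'],s['ee_rot'],s['grip_width'])
for n,d in(('pointer',.03),('knob_bore',.016),('knob',0),('shaft_tip',0)):
    print(n,[(np.round(q['at'],1),round(q['conf'],2),atz(W,q['at'],z-.0226+d).round(4)) for q in ctrl.place_of(n,W)])
print(proj(W,(.6276,.0192,.088)),proj(W,(*s['eef_pos'][:2],z+.0074)))
cv2.imwrite('pics/k.png',cv2.resize(W['img'][140:320,200:440],(720,540),interpolation=cv2.INTER_CUBIC)[...,::-1])
E
```

```text
[0.6279494  0.01907211 0.14233453] [-1.79997723e+02 -8.64624144e-03  2.59467842e+01] 0.40995117969659095
pointer [(array([246.2, 341.4]), 0.73, array([0.6442, 0.0148, 0.1497]))]
knob_bore [(array([255.3, 319.2]), 0.94, array([0.6266, 0.0206, 0.1357]))]
knob [(array([245. , 318.5]), 0.8, array([0.6258, 0.0209, 0.1197]))]
shaft_tip [(array([226.9, 322.3]), 0.54, array([0.6391, 0.0245, 0.1197]))]
[226.45178367 321.84360155] [265.7710219  322.36807786]
```

View pics/k.png

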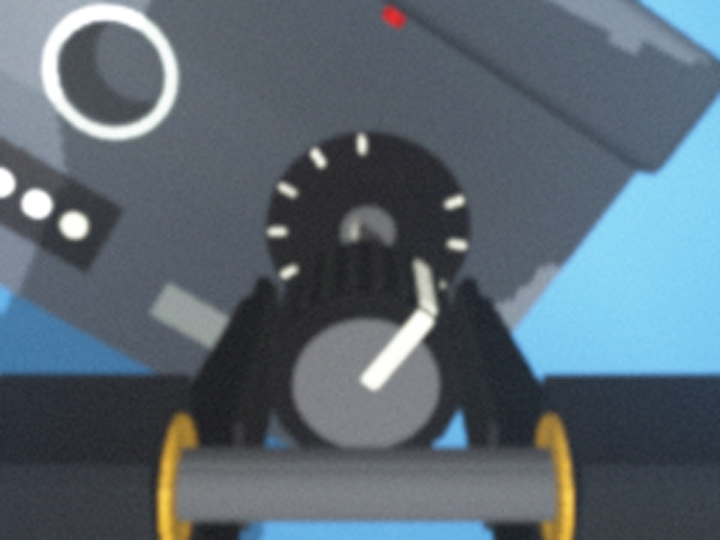

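Cap centre is at crop (383,366), the pointer end at (305,435), and the shaft shows just behind at (230,367). Next I compute the offset and angle.

```bash
python3 - <<'E'
from h import *
import pickle
W=pickle.load(open('w7.pkl','rb'))
z=.1423+.0074
c=atz(W,(140+383/3,200+366/3),z);a=atz(W,(140+381/3,200+372/3),z);b=atz(W,(140+312/3,200+428/3),z)
print('cap',c,'ang',np.degrees(np.arctan2(*(b-a)[[1,0]])),np.degrees(np.arctan2(*(b-c)[[1,0]])))
# dial ring around shaft: black disc on panel
print('shaft tip visible pt (330?)',atz(W,(140+230/3,200+367/3),.066))
q=rings(W,[(140+72/3,200+110/3)],.066,150,26);print('bay3',q)
E
```

```text
cap [0.62669873 0.0187034  0.1497    ] ang -9.580188221358188 -11.649213565034966
shaft tip visible pt (330?) [0.62801628 0.01890937 0.066     ]
bay3 [(array([0.63911758, 0.10563604]), np.float64(0.017989741655747776), 1018)]
```

Call:
jog_arm --rows '[{"delta_rot": [0, 0, 0], "offset": [0.0008, 0.0006, 0.02], "grip": 1}, {"delta_rot": [0, 0, 0], "offset": [0.0008, 0.0006, 0.029], "grip": 1}, {"delta_rot": [0, 0, 0], "offset": [0.0008, 0.0006, 0.031], "grip": 1}, {"delta_rot": [0, 0, 0], "offset": [0.0008, 0.0006, 0.033], "grip": 1}, {"delta_rot": [0, 0, 0], "offset": [0.0008, 0.0006, 0.0345], "grip": 1}, {"delta_rot": [0, 0, 0], "offset": [0.0008, 0.0006, 0.036], "grip": 1}, {"delta_rot": [0, 0, 0], "offset": [0.0008, 0.0006, 0.036], "grip": 1}]'

```text
clock: 25.18
eef_pos: [0.6292, 0.0188, 0.1062]
ee_rot: [-180.0, -0.0, 25.9]
contact_force: [-0.4, -0.8, -1.7]
grip_width: 0.412
```

Call:
jog_arm --rows '[{"delta_rot": [0, 0, 0], "offset": [0, 0, 0.003], "grip": 1}, {"delta_rot": [0, 0, 0], "offset": [0, 0, 0.006], "grip": 1}, {"delta_rot": [0, 0, 0], "offset": [0, 0, 0.009], "grip": 1}, {"delta_rot": [0, 0, 0], "offset": [0, 0, 0.0105], "grip": 1}, {"delta_rot": [0, 0, 0], "offset": [0, 0, 0.0105], "grip": 1}]'

```text
clock: 25.8
eef_pos: [0.6291, 0.0188, 0.0955]
ee_rot: [-180.0, 0.0, 25.9]
contact_force: [-0.0, -0.3, -0.4]
grip_width: 0.412
```

Call:
jog_arm --rows '[{"delta_rot": [0, 0, 0], "offset": [0, 0, 0.001], "grip": 1}, {"delta_rot": [0, 0, 0], "offset": [0, 0, 0.002], "grip": 1}, {"delta_rot": [0, 0, 0], "offset": [0, 0, 0.003], "grip": 1}, {"delta_rot": [0, 0, 0], "offset": [0, 0, 0.003], "grip": 1}, {"delta_rot": [0, 0, 0], "offset": [0, 0, 0.003], "grip": 1}]'

```text
clock: 26.42
eef_pos: [0.6293, 0.0188, 0.0928]
ee_rot: [180.0, -0.0, 25.9]
contact_force: [-0.1, 0.3, 2.9]
grip_width: 0.412
```

Call:
jog_arm --rows '[{"delta_rot": [0, 0, 0], "offset": [0, 0, 0.001], "grip": 1}, {"delta_rot": [0, 0, 0], "offset": [0, 0, 0.002], "grip": 1}, {"delta_rot": [0, 0, 0], "offset": [0, 0, 0.003], "grip": 1}, {"delta_rot": [0, 0, 0], "offset": [0, 0, 0.003], "grip": 1}, {"delta_rot": [0, 0, 0], "offset": [0, 0, 0.003], "grip": 1}]'

```text
clock: 27.05
eef_pos: [0.6294, 0.0188, 0.0903]
ee_rot: [180.0, -0.0, 25.9]
contact_force: [-1.9, 1.4, 10.5]
grip_width: 0.411
```

Call:
jog_arm --rows '[{"delta_rot": [0, 0, 0], "offset": [0, 0, 0.0008], "grip": 1}, {"delta_rot": [0, 0, 0], "offset": [0, 0, 0.0008], "grip": 1}, {"delta_rot": [0, 0, 0], "offset": [0, 0, 0.0008], "grip": 1}, {"delta_rot": [0, 0, 0], "offset": [0, 0, 0.0008], "grip": 1}]'

```text
clock: 27.55
eef_pos: [0.6295, 0.0188, 0.0901]
ee_rot: [180.0, -0.1, 25.9]
contact_force: [-4.3, 0.6, 15.9]
grip_width: 0.411
```

```bash
python3 - <<'E'
from h import *
W=ctrl.grab_frame('wrist');S=ctrl.grab_frame('scene')
s=ctrl.get_state();print(s['clock'],s['eef_pos'],s['contact_force'],s['ft_torque'],s['grip_width'])
cap=[ (n,[(np.round(q['at'],1),round(q['conf'],2)) for q in ctrl.place_of(n,W)]) for n in('pointer','knob_bore')];print(cap)
print('expected pointer, no slip',proj(W,(.6294-.001+.019*np.cos(-.175),.0188+.019*np.sin(-.175),s['eef_pos'][2]+.0074)))
a=cv2.resize(W['img'][60:320,140:500],(800,578));cv2.imwrite('pics/l.png',a[...,::-1])
E
```

```text
27.65 [0.62943486 0.01878882 0.0901281 ] [-4.7958435   0.05918675 15.80416354] [-0.06139004  0.91652182 -0.04281475] 0.4122751589039638
[('pointer', [(array([248.3, 339.5]), 0.94), (array([147.5, 237.1]), 0.74)]), ('knob_bore', [(array([256.1, 323.6]), 0.74)])]
expected pointer, no slip [243.50118916 341.01895175]
```

View pics/l.png

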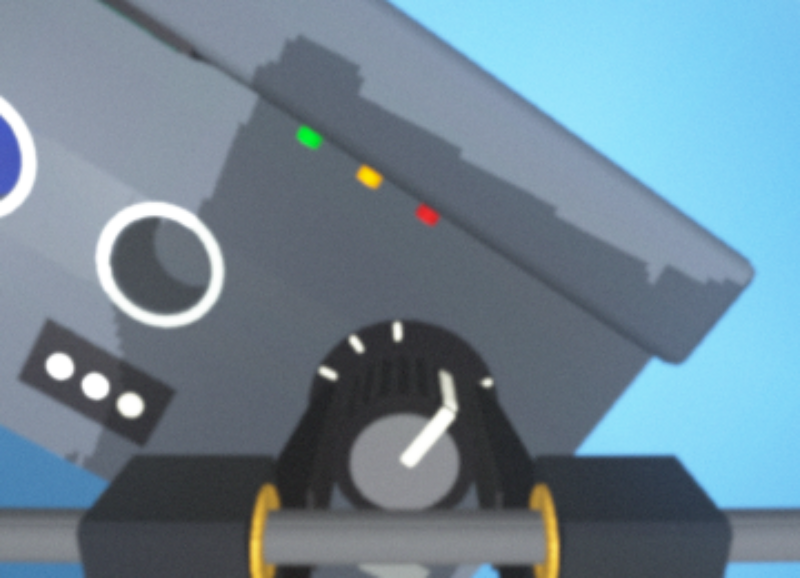

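The knob looks unslipped: cap centre is at (268,322) in the full frame, as before descent. The force rose to 16 N at the expected stop height, and the blue cell is visible in bay two beside empty bay three. Handing in.

```bash
python3 -c "
from h import *
print(ctrl.sign_off()); s=ctrl.get_state(); print(s['clock'],s['eef_pos'],s['contact_force'])"
```

```text
the job is handed in; nothing more can be done
None
the job is handed in; nothing more can be done
```

I put the green cell in bay one and then the blue cell (the one farthest right) in bay two, and released both. I then turned the knob about 57° to match the shaft's flat, slid it on, and handed in while still holding it pressed in, at about 28 s.

**Cells:** each met the bay floor with about 4 N at the expected tool height (0.089 m for green, 0.090 m for blue). Green showed standing in bay one after release. Blue showed only partly in the last picture, and I did not re-measure its lid height.

**Knob:**
- **Fit:** it went on without measurable force until the bore roof met the shaft. The pointer and the flat were both at about −10°.
- **Press:** the push levelled off at 15.8 N against a hard stop, above the 6.5 N spring. The knob's underside worked out about 1.5 mm above the panel, where 2 mm was expected. I put that down to measuring error.
- **Grip:** the knob had not slipped in the last picture.

**Disagreements:**
- The wrist camera read about 1 mm low in x against the arm, which I corrected for.
- With the knob held over the shaft, the network placed its bore about 2 mm off in y from my own measurement of the cap. I gave my reading more weight, and the knob slid on freely.

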